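Put the hex socket case away in the drop-front tool chest

ROBOT

A 6-joint arm with a two-finger parallel gripper is mounted at the origin on the work surface. World frame = base frame: x ahead of the robot, y to its left, z up, the work surface at z = 0. Lengths are in mm, angles in rad, forces in N, time in s.
With the tool pointing down it reaches from about 325 to 1000 mm from the base axis. Payload 5.1 kg.
Tool frame: the origin (TCP) lies at the very end of the fingers, on their centre line; the grasp point (between the pads) lies pinch_z behind it (pinch_z is the distance from the TCP to the grasp point, in mm); z points along the fingers, y is the line along which they close (so a half turn about z gives the same grasp; the last joint's range is limited). The gripper opens to 85 mm and grips with 20 to 120 N. Pads are 22 mm wide; open, the fingers measure 114 mm over their backs; the gripper's body (76 mm by 85 mm) begins 54 mm behind the grasp point. The pads swing forward as they close: fully open they stand 13 mm farther back than shut.
Start: joints at [-0.083, 0.124, 1.65, -0, 1.367, -0.083], TCP at [649.988, -0.028, 231.322] pointing down, gripper open.
Joint ranges: [-2.61, 2.61], [-1.02, 2.33], [0.03, 2.71], [-1.35, 4.49], [0.32, 2.68], [-2.91, 2.91]. Speed limits (rad/s): [2.57, 2.57, 3.14, 3.14, 3.14, 3.14].

INTERFACE

Orientations are given as a unit quaternion [w, x, y, z].
In Python, from cell import * gives the robot as it stands.
- The arm moves only by the shell command python3 -m jog 'ROWS' [FORCE]. ROWS is JSON, a list that holds one entry, the list of rows, each a list of 7 numbers: the closure, from -1 (fully open) to 1 (shut), then the shift along the tool's x, y, z as a fraction of full scale, then the turn, a rotation vector about the tool's x, y, z as a fraction of full scale. A call has 1 to 5 rows; each row shifts and turns the commanded pose from where the row before left it, along the tool's axes as they then stand; what a row does not reach is not made up. Full scale, the value 1, is 0.03 m for a shift and 0.1 rad for a turn. A row lasts 1/10 s, in which the tool goes at most 50 mm and 8.59 degrees, less where a joint would pass 70% of its speed; a pose out of reach is approached as far as the arm can. A call with a number of a shift or a turn outside -1 to 1 is refused whole. A call with a gripper value outside its range is refused whole. The fingers move at their own pace and stop on an object; FORCE is the grip in N (left out, the last holds). Time passes only in rows, so rows that do not move let the fingers close. It gives the time, the measured TCP pose, the force, the opening and the grip force at its end, in the units of the state.
- get_obs(): the state, without advancing time (a new reading comes with each control period).
- grab_frame(name): name is "scene" or "side" or "wrist"; returns (picture, depth): 384x512x3 uint8, red, green, blue; 384x512 float32, mm along the optical axis (not along the pixel's ray), 0 where there is no reading.
- get_calibration(name): a dict with "vfov" (degrees; the focal length in pixels is half the picture's height over the tangent of half this angle, whatever the lens; pixels are square), "cx", "cy" (the principal point, pixels), "k1" (the pictures are not rectified: a ray, as slopes to the right and down, at radius r is drawn at 1 + k1 r^2 times it, then the intrinsics apply), "R" (3x3) and "t" (3): a world point X has camera coordinates R X + t. Camera axes: x right, y down, z forward; pixel columns grow to the right and rows downward; lengths in mm; the calibration is good to about 2 mm. A picture is of the moment at which its call begins: read the wrist's pose just before it. get_calibration takes no time and is no camera call; for the wrist camera it gives the pose at the moment of the call.
- sign_off(): hands the job in; it is judged then, once.
The state is a dict: "t": time; "qpos": joint angles; "dq": joint speeds; "joint_torque": joint torques, N m; "tool_pos": TCP position; "tcp_rot": TCP orientation; "ft_force": force on the tool from outside, world axes, zero at the start; "ft_torque": the same for the moment, N m; "grip_width": finger opening in mm; "grip_force": force on a finger pad.
Only numpy, scipy, OpenCV 4.12 (cv2) and the standard library are available. Lean on these libraries where they do the work, as an engineer would, in place of code of your own. Each camera call takes 0.05 s, during which the arm holds its last target. There are 200 camera calls.

TASK

Pull the tool chest's drop-front door all the way down and set the black hex socket case on it, orange handle towards you, without dropping it. Let go of it there, then get behind it and slide it straight in under the roof until it stops at the back, and push the door back up fully shut. Leave the funnel, the tail light lens and the exhaust clamp where they are.

Things in the scene. Friction and masses are not known exactly. Their poses are not given: they have to be found in the camera images.
- chest: Fixed blue steel tool chest, 186 deep (x) x 260 wide (y) x 186 mm high, clear top panel. Origin: centre of its underside; x points from the door side (facing the robot) to the back. Compartment behind the door: 178 deep, 248 wide, 120 mm high, floor 60 mm and roof underside 180 mm above the bench, roof edge 12 mm behind the door. A dark stop 45 mm high crosses the back, open above.
- mouth (a point): Middle of the front edge of the compartment's floor, on the door's hinge axis (93 mm in front of the chest's origin, 60 mm above the bench). Axes as the chest's: x into the chest, y along the hinge, z up. The back stop's face is at x = 178 mm here.
- drop_door (a joint): Angle of the red bottom-hinged door: 0 = shut and upright, 1.57 = fully down, level with the compartment's floor (end stop). It starts shut or a little ajar. The hinge is stiff: the door stays at whatever angle it is left, and takes about 3 to 6 N at the bar to move.
- door_bar (a point): Middle of the grip bar: round steel, 10 mm thick, 110 long, parallel to the hinge, on a loop in the door's plane past its free edge. Door panel 10 thick, 118 mm from hinge to edge, then a 37 mm gap to the bar. Bar axis 160 mm from the hinge, 5 mm out from the door's inner face: 220 mm above the bench when shut, 55 when down. It can be pinched from straight above at any angle and turns in the grip.
- case: Loose black plastic hex socket case, 130 long (x) x 62 wide (y) x 48 mm high, 0.5 to 0.8 kg, lying flat on the bench left or right of the door. Origin: centre of the black body's underside. An orange handle block sticks out of its -x end. Slid right in, handle towards the door, its origin is 113 mm inside the mouth and the handle's end 12 mm inside the door.
- case_handle (a point): Centre of the orange handle block: 36 long (x) x 22 wide (y) x 18 mm high, 83 mm from the case's origin towards -x and 26 mm above its underside.
- funnel: Green plastic funnel standing on its wide mouth, 104 mm across, 105 mm high. Origin: centre of the mouth, on the bench. Bystander.
- lens: White plastic tail light lens, 75 x 110 x 33 mm. Origin: centre of its underside. Bystander.
- clamp: Chrome exhaust clamp, ring 60 mm across with two lugs and a bolt, 26 mm high. Origin: centre of the ring's underside. Bystander.
Things that resemble listed ones, but are neither listed nor needed, are in the scene too. What is shaped like the case but pink is not meant.

How it is judged (in metres and radians):
On the way, in this order (a step that is already met when the one before it is completed fails the run):
1. the door is pulled all the way down (value of joint drop_door above 1.47 rad), for 0.2 s.
2. the case lies flat on the lowered door (it may reach partly into the chest), handle towards the robot, let go and at rest (value of joint drop_door above 1.4 rad and x of case in the frame of mouth between -0.12 and 0.04 m and x of case_handle in the frame of mouth below -0.03 m and y of case in the frame of mouth between -0.11 and 0.11 m and z of case in the frame of mouth between -0.008 and 0.01 m and angle between case's own z axis and vertical below 0.12 rad and contact force between the fingers and case below 0.3 N and linear speed of case below 0.03 m/s), for 0.2 s.
3. with the door still down, the case is slid in to the back stop (within 8 mm), straight, handle outwards (value of joint drop_door above 1.2 rad and x of case in the frame of mouth between 0.105 and 0.12 m and x of case_handle in the frame of mouth below 0.05 m and y of case in the frame of mouth between -0.1 and 0.1 m and angle between the x axis of case and the x axis of chest, either way round below 0.15 rad and z of case in the frame of mouth between -0.008 and 0.01 m and angle between case's own z axis and vertical below 0.12 rad), for 0.2 s.
At the end, for the whole second after the job is handed in: The door is shut (within 0.04 rad, about 6 mm at the bar) and still; the case lies flat and at rest on the compartment's floor, within 8 mm of the back stop, straight within 0.15 rad, orange handle towards the door (value of joint drop_door below 0.04 rad and velocity of joint drop_door below 0.05 rad/s and x of case in the frame of mouth between 0.105 and 0.12 m and x of case_handle in the frame of mouth below 0.05 m and y of case in the frame of mouth between -0.1 and 0.1 m and angle between the x axis of case and the x axis of chest, either way round below 0.15 rad and z of case in the frame of mouth between -0.008 and 0.01 m and angle between case's own z axis and vertical below 0.12 rad and contact force between the fingers and case below 0.3 N and linear speed of case below 0.03 m/s); the robot touches nothing.
It fails at once if a bystander (green funnel, tail light lens, exhaust clamp) is pushed more than 30 mm from its place (distance of any of funnel, lens, clamp from where it was at the start of the episode above 0.03 m).
It fails at once if the case is dropped (falls free faster than 0.6 m/s, about 20 mm) (contact force between the fingers and case below 0.1 N and linear speed of case above 0.6 m/s).
It also fails if it takes over 72 s, if anything falls off the work surface, if the arm or the gripper's body presses on something with over 40 N, if the wrist force passes 120 N, or if a joint passes its speed limit or range.

## Working session

There is one attempt and no reset: what is moved stays moved. The work goes in short steps, Python scripts to look and compute and a shell command to move; the robot and the scene stay as the last step left them, time stands still between calls to the robot, and variables do not carry over. Pictures are saved under pics/ and viewed, at most 10 in all, crops included, and the job is handed in when it is done.

```bash
mkdir -p pics; ls
cat > h.py <<'E'
from cell import *
import numpy as np, cv2
def cal(n):
    c=get_calibration(n); c['f']=192/np.tan(np.radians(c['vfov']/2)); c['R']=np.array(c['R']); c['t']=np.array(c['t']); return c
def rays(c,u,v):
    f=c['f']; K=np.array([[f,0,c['cx']],[0,f,c['cy']],[0,0,1]],float)
    p=cv2.undistortPoints(np.stack([np.ravel(u),np.ravel(v)],-1).astype(np.float64)[:,None],K,np.array([c['k1'],0,0,0.]))[:,0]
    return np.c_[p,np.ones(len(p))]
def onplane(c,u,v,z):
    d=rays(c,u,v)@c['R']; o=-c['R'].T@c['t']
    return o+d*((z-o[2])/d[:,2])[:,None]
def cloud(c,dep):
    v,u=np.mgrid[0:384,0:512]; d=rays(c,u,v)*dep.reshape(-1,1)
    P=(d-c['t'])@c['R']; P[dep.ravel()<=0]=np.nan
    return P.reshape(384,512,3)
def grab(n):
    c=cal(n); im,d=grab_frame(n); return c,np.array(im),cloud(c,np.array(d))
E
python3 - <<'E'
from h import *
o=[]
for n in('scene','side'):
    c,im,P=grab(n); np.savez(f'{n}0.npz',im=im,P=P); o.append(im); print(n,-c['R'].T@c['t'],c['k1'],c['vfov'])
    cv2.imwrite(f'pics/{n}0.png',cv2.cvtColor(im,cv2.COLOR_RGB2BGR))
print(get_obs())
E
```

```text
pics
scene [1099.67030203  523.04631139 1122.63960335] -0.021926181741272498 44.17151414161899
side [ -23.36951545 -600.34213801 1131.38460058] -0.07437688289514696 45.13859328862425
{'t': 0.1, 'qpos': array([-8.25987919e-02,  1.24477889e-01,  1.65153136e+00,  3.87563679e-06,
        1.36752480e+00, -8.25893504e-02]), 'dq': array([-0.0017585 , -0.00157292, -0.00381007, -0.00069693,  0.0019485 ,
       -0.00165767]), 'joint_torque': array([ 9.10699127e-04, -4.24935150e+01, -3.66653323e+01, -1.21150126e-05,
        3.93052323e-03, -1.30700494e-05]), 'tool_pos': array([6.49444965e+02, 1.87167840e-02, 2.30154949e+02]), 'tcp_rot': array([-7.41902070e-04,  7.07110064e-01,  7.07102832e-01, -6.25973355e-04]), 'ft_force': array([-0.29281364, -0.1523748 , -0.16582026]), 'ft_torque': array([-0.0307767 , -0.01074868,  0.01137125]), 'grip_force': 0.0, 'grip_width': 85.73292805748937}
```

View pics/scene0.png

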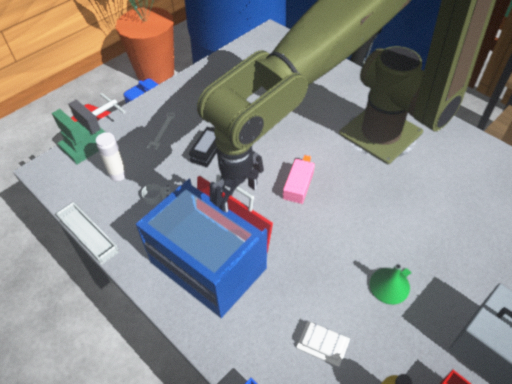

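View pics/side0.png

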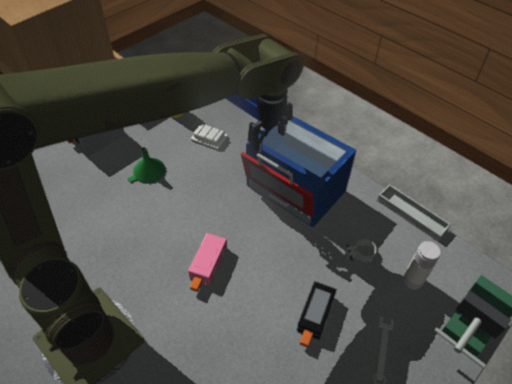

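The scene view shows the chest (~205,245), with the red door facing the robot and its white bar at about (238,190). The side view shows the black case at (318,308) with its orange handle at (306,338), and the pink decoy at (208,258). The clamp is at (360,250), the lens at (209,136) and the funnel at (147,168).

Run:
```python
from h import *
def rect(P2):
    r=cv2.minAreaRect(P2.astype(np.float32)); b=cv2.boxPoints(r); return np.round(r[0]),np.round(r[1]),np.round(b).tolist()
for n in('scene','side'):
    z=np.load(n+'0.npz'); im,P=z['im'],z['P']; hsv=cv2.cvtColor(im,cv2.COLOR_RGB2HSV); H,S,V=[hsv[...,i].astype(int) for i in range(3)]
    X,Y,Z=[P[...,i] for i in range(3)]
    bench=(X>250)&(X<1100)&(abs(Y)<600)
    M={'red':((H<6)|(H>174))&(S>150)&(Z>30)&(Z<300)&(V>60),
       'blue':(H>100)&(H<125)&(S>150)&(Z>178)&(Z<194),
       'orange':(H>6)&(H<16)&(S>170)&(Z>8)&(Z<60),
       'case':(V<75)&(S<120)&(Z>38)&(Z<56),
       'pink':(H>160)&(H<175)&(S>60)&(S<190)&(Z>38)&(Z<56),
       'green':(H>50)&(H<75)&(S>120)&(Z>8)&(Z<115)}
    for k,m in M.items():
        m=(m&bench).astype(np.uint8)
        N,L,st,ce=cv2.connectedComponentsWithStats(m)
        for i in range(1,N):
            if st[i,4]<25: continue
            Q=P[L==i]; print(n,k,st[i,4],np.round(ce[i]),'med',np.round(np.nanmedian(Q,0)),'z',np.round(np.nanpercentile(Q[:,2],[2,98])),rect(Q[:,:2]))
```

```text
scene red 103 [204. 186.] med [ 642. -146.  161.] z [142. 179.] (array([ 640., -147.]), array([13., 37.]), [[631.0, -129.0], [635.0, -167.0], [649.0, -165.0], [644.0, -128.0]])
scene red 528 [249. 215.] med [626.  11. 164.] z [139. 178.] (array([651.,  10.]), array([ 71., 139.]), [[609.0, 75.0], [623.0, -63.0], [694.0, -56.0], [680.0, 82.0]])
scene red 115 [451. 377.] med [571. 587.  64.] z [32. 74.] (array([587., 583.]), array([17., 45.]), [[563.0, 585.0], [603.0, 565.0], [611.0, 581.0], [570.0, 601.0]])
scene blue 2090 [201. 242.] med [797.  17. 186.] z [180. 190.] (array([748., -37.]), array([183., 264.]), [[644.0, 85.0], [670.0, -178.0], [852.0, -160.0], [826.0, 103.0]])
scene case 227 [203. 149.] med [ 502. -334.   48.] z [40. 53.] (array([ 462., -355.]), array([132.,  65.]), [[389.0, -348.0], [413.0, -409.0], [535.0, -362.0], [512.0, -301.0]])
scene pink 395 [296. 178.] med [379. -48.  48.] z [40. 53.] (array([367., -47.]), array([136.,  62.]), [[292.0, -50.0], [320.0, -105.0], [442.0, -44.0], [414.0, 12.0]])
scene green 765 [393. 288.] med [473. 366.  28.] z [ 9. 87.] (array([
[... 1610 characters left out ...]
[643.0, 75.0]])
side case 38 [409. 277.] med [ 695. -480.   45.] z [39. 55.] (array([ 697., -478.]), array([31.,  8.]), [[688.0, -491.0], [696.0, -494.0], [706.0, -465.0], [698.0, -462.0]])
side case 633 [317. 309.] med [ 445. -364.   48.] z [40. 53.] (array([ 459., -360.]), array([131.,  63.]), [[386.0, -355.0], [409.0, -413.0], [531.0, -364.0], [508.0, -306.0]])
side pink 968 [207. 256.] med [361. -52.  48.] z [42. 52.] (array([365., -49.]), array([132.,  64.]), [[292.0, -49.0], [320.0, -107.0], [439.0, -48.0], [410.0, 9.0]])
side green 575 [148. 169.] med [445. 332.  28.] z [ 9. 91.] (array([447., 335.]), array([73., 96.]), [[387.0, 330.0], [467.0, 278.0], [507.0, 340.0], [426.0, 391.0]])
```

```bash
cat >> h.py <<'E'
from scipy.spatial.transform import Rotation as Ro
CH=np.array([747.,-38.]); YAW=0.097
def ax(y=None):
    y=YAW if y is None else y
    return np.array([np.cos(y),np.sin(y)]),np.array([-np.sin(y),np.cos(y)])
def m2w(x,y,z):  # mouth frame -> world
    a,b=ax(); m=CH-93*a; return np.r_[m+x*a+y*b,z+60]
def w2m(p):
    a,b=ax(); d=np.array(p)[...,:2]-(CH-93*a); return np.stack([d@a,d@b,np.array(p)[...,2]-60],-1)
def down(psi): # tool pointing down, closing axis at world yaw psi
    y=np.array([np.cos(psi),np.sin(psi),0]); z=np.array([0,0,-1.]); return np.stack([np.cross(y,z),y,z],1)
def pose():
    o=get_obs(); q=o['tcp_rot']; return o,Ro.from_quat([q[1],q[2],q[3],q[0]]).as_matrix(),np.array(o['tool_pos'])
def go(p,R1=None):
    o,R,t=pose(); R1=R if R1 is None else R1
    print('shift first, current axes [rows of 30mm]',np.round(R.T@(p-t)/30,2),'| shift after turn',np.round(R1.T@(p-t)/30,2),'turn [0.1rad]',np.round(Ro.from_matrix(R.T@R1).as_rotvec()/.1,2))
E
python3 - <<'E'
from h import *
import cell
print([k for k in dir(cell) if not k.startswith('_')], getattr(cell,'pinch_z',None))
print('mouth',m2w(0,0,0))
for n in('scene','side'):
    z=np.load(n+'0.npz'); im,P=z['im'],z['P']; Q=w2m(P); S=im.max(2).astype(int)-im.min(2)
    m=(Q[...,2]>125)&(Q[...,2]<175)&(Q[...,0]>-120)&(Q[...,0]<20)&(abs(Q[...,1])<80)&(S<40)&(im.max(2)>110)
    N,L,st,ce=cv2.connectedComponentsWithStats(m.astype(np.uint8))
    for i in range(1,N):
        if st[i,4]>6: q=Q[L==i]; print(n,st[i,4],np.round(ce[i]),np.round(np.median(q,0)),np.round(q.min(0)),np.round(q.max(0)))
    H=cv2.cvtColor(im,cv2.COLOR_RGB2HSV); r=((H[...,0]<6)|(H[...,0]>174))&(H[...,1]>150)&(abs(Q[...,1])<125)&(Q[...,0]<0)&(Q[...,0]>-80)&(Q[...,2]>0)
    for a,b in((0,40),(40,80),(80,105),(105,125)):
        k=r&(Q[...,2]>a)&(Q[...,2]<b); print('door',n,a,k.sum(),np.round(np.median(Q[k],0),1) if k.sum() else '')
E
```

```text
['Unreachable', 'get_calibration', 'get_obs', 'grab_frame', 'pinch_z', 'sign_off'] 18.700000000000003
mouth [654.43717556 -47.00686022  60.        ]
scene 20 [217. 178.] [-33. -54. 153.] [-40. -59. 139.] [-30. -50. 163.]
scene 118 [247. 196.] [-34.  49. 158.] [-42.   7. 125.] [-26.  62. 165.]
door scene 0 0 
door scene 40 10 [-17.4 122.5  76.2]
door scene 80 324 [-20.7  38.6  94.1]
door scene 105 295 [-24.6  42.9 113.8]
side 59 [267. 160.] [-39.  21. 160.] [-44. -12. 157.] [-33.  58. 165.]
door side 0 78 [ -16.7 -103.5   16.3]
door side 40 64 [ -24.7 -111.9   61. ]
door side 80 77 [ -31.4 -101.8   96.7]
door side 105 263 [-31.4 -35.5 114.2]
```

Run:
```python
from h import *
go(m2w(-37,0,156+20),down(YAW)); go(m2w(-37,0,156-18.7),down(YAW))
```

```text
shift first, current axes [rows of 30mm] [-1.69 -1.06 -0.19] | shift after turn [-1.58 -1.22 -0.19] turn [0.1rad] [-0.02 -0.   -0.97]
shift first, current axes [rows of 30mm] [-1.69 -1.06  1.1 ] | shift after turn [-1.58 -1.22  1.1 ] turn [0.1rad] [-0.02 -0.   -0.97]
```

```bash
python3 -m jog '[[[0,0,0,-0.4,0,0,-0.97],[0,-0.8,-0.6,0,0,0,0],[0,-0.78,-0.62,0,0,0,0],[0,0,0,0,0,0,0],[0,0,0,0,0,0,0]]]' 20
python3 - <<'E'
from h import *
o,R,t=pose(); print(w2m(t),o['grip_width']); go(m2w(-37,0,156-18.7),down(YAW))
c,im,P=grab('wrist'); Q=w2m(P); 
cv2.imwrite('pics/w1.png',cv2.cvtColor(im,cv2.COLOR_RGB2BGR))
E
```

```text
t: 0.6
tool_pos: [617.9, -50.9, 242.9]
tcp_rot: [-0.0, 0.672, 0.74, 0.0]
ft_force: [0.6, 0.8, -0.5]
grip_width: 43.1
grip_force: 0.0
[-36.79079742  -0.37292323 182.93859815] 43.06080197294599
shift first, current axes [rows of 30mm] [ 0.01 -0.01  1.52] | shift after turn [ 0.01 -0.01  1.52] turn [0.1rad] [-0.   -0.01 -0.01]
```

View pics/w1.png

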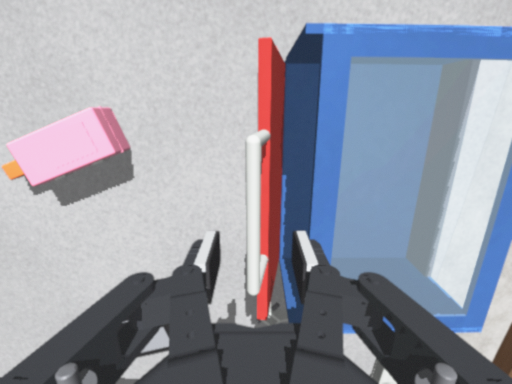

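The bar runs vertically at column 252, from row 140 to 292, between the open fingers. It is parallel to the chest edge, so the yaw is right. I'll descend and close.

```bash
python3 -m jog '[[[0,0,0,0.76,0,0,0],[0,0,0,0.76,0,0,0],[1,0,0,0,0,0,0],[1,0,0,0,0,0,0],[1,0,0,0,0,0,0]]]' 20
python3 -m jog '[[[1,0,0,0,0,0,0],[1,0,0,0,0,0,0]]]' 25
python3 - <<'E'
from h import *
o,R,t=pose(); print(w2m(t),o['grip_width'])
g=w2m(t)+[0,0,18.7]; r=np.hypot(g[0],g[2]); a0=np.arctan2(-g[0],g[2]); print(r,a0)
# arc waypoints; tool y ~ +x mouth, tool z down
A=np.linspace(a0,1.61,21); x=-r*np.sin(A); z=r*np.cos(A)
print(np.round(np.c_[A,np.r_[0,np.diff(x)/30],np.r_[0,-np.diff(z)/30]],2).tolist())
E
```

```text
t: 1.15
tool_pos: [618.2, -50.1, 198.0]
tcp_rot: [-0.0, 0.672, 0.741, 0.0]
ft_force: [-0.5, 0.7, -4.0]
grip_width: 9.0
grip_force: 20.3
t: 1.35
tool_pos: [618.3, -50.1, 198.0]
tcp_rot: [-0.0, 0.672, 0.741, 0.0]
ft_force: [0.7, 3.3, -3.0]
grip_width: 9.0
grip_force: 24.3
[-36.31277313   0.40353847 138.02150521] 9.01822357672108
160.8733902415189 0.22768480001367133
[[0.23, 0.0, 0.0], [0.3, -0.36, 0.1], [0.37, -0.35, 0.12], [0.44, -0.34, 0.14], [0.5, -0.33, 0.17], [0.57, -0.32, 0.19], [0.64, -0.3, 0.21], [0.71, -0.29, 0.23], [0.78, -0.27, 0.25], [0.85, -0.25, 0.27], [0.92, -0.23, 0.29], [0.99, -0.21, 0.3], [1.06, -0.19, 0.32], [1.13, -0.17, 0.33], [1.2, -0.15, 0.34], [1.26, -0.12, 0.35], [1.33, -0.1, 0.36], [1.4, -0.07, 0.36], [1.47, -0.05, 0.37], [1.54, -0.02, 0.37], [1.61, 0.0, 0.37]]
```

```bash
python3 -m jog '[[[1,0,-0.36,0.1,0,0,0],[1,0,-0.35,0.12,0,0,0],[1,0,-0.34,0.14,0,0,0],[1,0,-0.33,0.17,0,0,0],[1,0,-0.32,0.19,0,0,0]]]'
python3 -m jog '[[[1,0,-0.30,0.21,0,0,0],[1,0,-0.29,0.23,0,0,0],[1,0,-0.27,0.25,0,0,0],[1,0,-0.25,0.27,0,0,0],[1,0,-0.23,0.29,0,0,0]]]'
python3 - <<'E'
from h import *
o,R,t=pose(); g=w2m(t)+[0,0,18.7]; print(g,np.hypot(g[0],g[2]),np.arctan2(-g[0],g[2]),o['ft_force'])
E
```

```text
t: 1.85
tool_pos: [569.5, -55.0, 179.4]
tcp_rot: [0.002, 0.672, 0.741, 0.003]
ft_force: [2.9, 5.7, 2.3]
grip_width: 9.2
grip_force: 25.5
t: 2.35
tool_pos: [527.8, -58.9, 141.8]
tcp_rot: [0.0, 0.672, 0.741, 0.001]
ft_force: [-5.9, 6.0, 8.1]
grip_width: 9.1
grip_force: 27.0
[-127.20708523    0.42123296  100.51566467] 162.12662142903375 0.9020759544522808 [-5.8561076   6.02481489  8.13201422]
```

```bash
python3 -m jog '[[[1,0,-0.21,0.30,0,0,0],[1,0,-0.19,0.32,0,0,0],[1,0,-0.17,0.33,0,0,0],[1,0,-0.15,0.34,0,0,0],[1,0,-0.12,0.35,0,0,0]]]'
python3 -m jog '[[[1,0,-0.10,0.36,0,0,0],[1,0,-0.07,0.36,0,0,0],[1,0,-0.05,0.37,0,0,0],[1,0,-0.02,0.37,0,0,0],[1,0,0,0.37,0,0,0]]]'
python3 -m jog '[[[1,0,0,0.1,0,0,0],[1,0,0,0,0,0,0],[1,0,0,0,0,0,0]]]'
python3 - <<'E'
from h import *
o,R,t=pose(); g=w2m(t)+[0,0,18.7]; print(g,np.hypot(g[0],g[2]),np.arctan2(-g[0],g[2]),o['ft_force'])
E
```

```text
t: 2.85
tool_pos: [499.8, -61.5, 90.0]
tcp_rot: [-0.003, 0.672, 0.741, -0.002]
ft_force: [-12.9, 3.9, 6.1]
grip_width: 9.0
grip_force: 27.7
t: 3.35
tool_pos: [491.1, -62.3, 33.2]
tcp_rot: [-0.004, 0.672, 0.741, -0.003]
ft_force: [-11.7, 1.7, 1.5]
grip_width: 8.8
grip_force: 28.2
t: 3.65
tool_pos: [491.1, -62.3, 31.2]
tcp_rot: [-0.004, 0.672, 0.741, -0.003]
ft_force: [-15.2, 2.7, 8.3]
grip_width: 9.1
grip_force: 28.9
[-164.04717597    0.62901748  -10.08681449] 164.3569888076269 1.6322062931488133 [-15.17139478   2.70746028   8.33497939]
```

```bash
python3 -m jog '[[[0.2,0,0,0,0,0,0],[0,0,0,0,0,0,0],[0,0,0,0,0,0,0],[0,0,0,-0.8,0,0,0],[0,0,0,-1,0,0,0]]]'
python3 -m jog '[[[-1,0,0,-1,0,0,0],[-1,0,0,-1,0,0,0],[-1,0,0,-1,0,0,1],[-1,0,0,0,0,0,1],[-1,0,0,0,0,0,1]]]'
python3 - <<'E'
from h import *
c,im,P=grab('side'); cv2.imwrite('pics/s2.png',cv2.cvtColor(im,cv2.COLOR_RGB2BGR)); Q=w2m(P)
H=cv2.cvtColor(im,cv2.COLOR_RGB2HSV); r=((H[...,0]<6)|(H[...,0]>174))&(H[...,1]>150)&(Q[...,2]<30)&(Q[...,2]>-40)&(abs(Q[...,1])<150)&(abs(Q[...,0])<200)
q=Q[r]; print(len(q),np.median(q,0)); print(np.round(cv2.boxPoints(cv2.minAreaRect(q[:,:2].astype(np.float32)))))
A=np.c_[q[:,0],np.ones(len(q))]; print('slope',np.linalg.lstsq(A,q[:,2],rcond=None)[0])
z=48; V=H[...,2]; m=((V<75)&(P[...,2]>40)&(P[...,2]<54)&(P[...,1]<-250)&(P[...,0]<600)).astype(np.uint8)
N,L,st,ce=cv2.connectedComponentsWithStats(m); i=1+st[1:,4].argmax(); b=cv2.minAreaRect(P[L==i][:,:2].astype(np.float32)); print(b,cv2.boxPoints(b))
o=(H[...,0]>6)&(H[...,0]<16)&(H[...,1]>170)&(P[...,2]>8)&(P[...,2]<60)&(P[...,1]<-300); print('handle',np.median(P[o],0))
for zz in (150,10): go(np.r_[460,-359,zz],down(.38-np.pi/2))
E
```

```text
t: 4.15
tool_pos: [494.4, -62.7, 85.1]
tcp_rot: [-0.001, 0.672, 0.741, -0.001]
ft_force: [-0.2, -0.9, 0.3]
grip_width: 42.4
grip_force: 0.0
t: 4.65
tool_pos: [496.7, -63.2, 178.2]
tcp_rot: [0.002, 0.776, 0.63, 0.001]
ft_force: [-0.4, 0.3, -1.1]
grip_width: 85.2
grip_force: 0.0
2342 [-67.04237783 -24.72491538   0.25012432]
[[-124.  119.]
 [-124. -125.]
 [  -3. -125.]
 [  -3.  119.]]
slope [-0.00106572  0.15831572]
((459.70355224609375, -359.1238708496094), (132.23741149902344, 62.28742218017578), 21.97214126586914) [[ 386.73474 -354.98096]
 [ 410.03992 -412.7442 ]
 [ 532.67236 -363.26678]
 [ 509.3672  -305.50354]]
handle [ 383.47875616 -389.43935681   35.61204938]
shift first, current axes [rows of 30mm] [-9.9   0.87  0.91] | shift after turn [-4.78  8.71  0.91] turn [0.1rad] [ 0.03 -0.01  9.81]
shift first, current axes [rows of 30mm] [-9.9   0.85  5.58] | shift after turn [-4.78  8.71  5.57] turn [0.1rad] [ 0.03 -0.01  9.81]
```

View pics/s2.png

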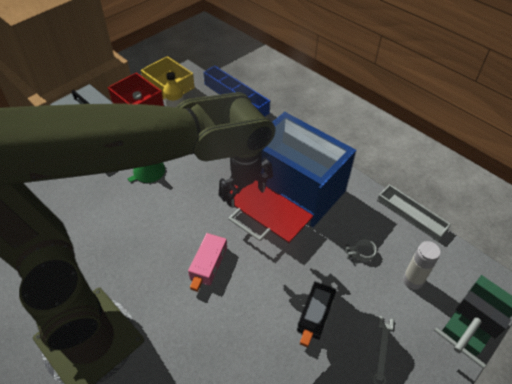

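The door is down and level: red panel at about (272,212), bar at (250,222), free of the gripper. The case is still at (317,308). The chest estimate needs a shift of about −3 mm in x and −2 mm in y.

```bash
sed -i 's/^CH=.*;/CH=np.array([744.,-40.]);/' h.py
python3 -m jog '[[[-1,0,0,0,0,0,1],[-1,0,0,0,0,0,1],[-1,0,0,0,0,0,1],[-1,0,0,0,0,0,1],[-1,0,0,0,0,0,1]]]'
python3 -m jog '[[[-1,0,0,0,0,0,1],[-1,0,0,0,0,0,1],[-1,0,0,0,0,0,1],[-1,0,0,0,0,0,1],[-1,0,0,0,0,0,0.8]]]'
python3 -m jog '[[[-1,-0.5,0.96,0,0,0,0],[-1,-0.5,0.96,0,0,0,0],[-1,-0.5,0.96,0,0,0,0],[-1,-0.5,0.96,0,0,0,0],[-1,-0.5,0.96,0,0,0,0]]]'
python3 -m jog '[[[-1,-0.57,0.98,0.2,0,0,0],[-1,-0.57,0.98,0.2,0,0,0],[-1,-0.57,0.98,0.2,0,0,0],[-1,-0.57,0.97,0.2,0,0,0],[-1,0,0,0,0,0,0]]]'
python3 - <<'E'
from h import *
for zz in (150,10): go(np.r_[460,-359,zz],down(.382-np.pi/2))
c,im,P=grab('wrist'); cv2.imwrite('pics/w3.png',cv2.cvtColor(im,cv2.COLOR_RGB2BGR))
m=((im.max(2)<75)&(P[...,2]>41)&(P[...,2]<54)).astype(np.uint8); print(m.sum())
H=cv2.cvtColor(im,cv2.COLOR_RGB2HSV);o=(H[...,0]>6)&(H[...,0]<16)&(H[...,1]>170)&(P[...,2]<60); print('handle',np.median(P[o],0),o.sum())
E
```

```text
t: 5.2
tool_pos: [495.5, -62.9, 175.8]
tcp_rot: [0.0, 0.908, 0.419, 0.0]
ft_force: [-0.1, 0.4, -1.2]
grip_width: 85.2
grip_force: 0.0
t: 5.7
tool_pos: [495.5, -62.9, 175.8]
tcp_rot: [0.0, 0.981, 0.192, 0.0]
ft_force: [0.5, 0.3, -0.5]
grip_width: 85.6
grip_force: 0.0
t: 6.2
tool_pos: [480.2, -226.0, 175.9]
tcp_rot: [0.0, 0.981, 0.194, 0.0]
ft_force: [0.2, 0.1, -0.6]
grip_width: 85.5
grip_force: 0.0
t: 6.7
tool_pos: [460.3, -362.1, 150.8]
tcp_rot: [0.0, 0.981, 0.192, -0.0]
ft_force: [0.4, 0.8, 0.4]
grip_width: 85.2
grip_force: 0.0
shift first, current axes [rows of 30mm] [ 0.03 -0.1   0.03] | shift after turn [ 0.03 -0.1   0.03] turn [0.1rad] [0.   0.01 0.04]
shift first, current axes [rows of 30mm] [ 0.03 -0.1   4.69] | shift after turn [ 0.03 -0.1   4.69] turn [0.1rad] [0.   0.01 0.04]
3922
handle [ 392.33314257 -389.30346163   34.72250987] 13
```

View pics/w3.png

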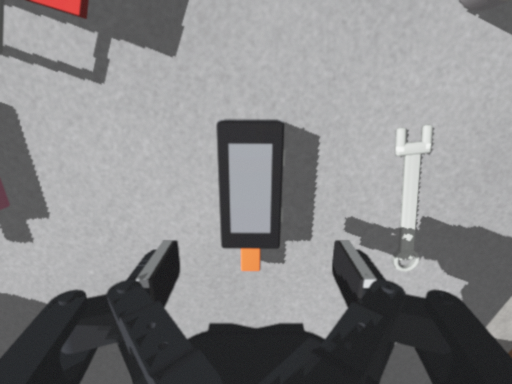

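The case is centred at column 250 and upright in the image, between the fingers (midline 256). The handle is at (250,260). I'll descend and grip.

```bash
python3 -m jog '[[[-1,0.03,-0.1,0.9,0,0,0.04],[-1,0,0,1,0,0,0],[-1,0,0,1,0,0,0],[-1,0,0,1,0,0,0],[-1,0,0,0.77,0,0,0]]]'
python3 -m jog '[[[-0.4,0,0,0,0,0,0],[1,0,0,0,0,0,0],[1,0,0,0,0,0,0],[1,0,0,0,0,0,0],[1,0,0,0,0,0,0]]]' 60
python3 -m jog '[[[1,0,0,-0.3,0,0,0],[1,0,0,-0.6,0,0,0],[1,0,0,-0.6,0,0,0],[1,0,0,0,0,0,0]]]'
```

```text
t: 7.25
tool_pos: [460.9, -354.1, 10.0]
tcp_rot: [-0.001, 0.981, 0.192, -0.0]
ft_force: [0.3, -0.2, -0.4]
grip_width: 85.5
grip_force: 0.0
t: 7.75
tool_pos: [460.9, -355.6, 11.8]
tcp_rot: [0.0, 0.982, 0.191, 0.0]
ft_force: [0.1, -1.0, -6.2]
grip_width: 61.2
grip_force: 67.7
t: 8.15
tool_pos: [462.9, -357.6, 60.3]
tcp_rot: [0.003, 0.982, 0.191, 0.002]
ft_force: [1.2, -1.0, -5.4]
grip_width: 61.4
grip_force: 68.0
```

```bash
python3 -m jog '[[[1,0,0,-1,0,0,0],[1,0,0,-1,0,0,0.95],[1,0,0,-0.3,0,0,0.95],[1,0,0,0,0,0,0.95],[1,0,0,0,0,0,0]]]'
python3 - <<'E'
from h import *
p=m2w(-63,0,80); go(p,down(YAW-np.pi/2))
E
```

```text
t: 8.65
tool_pos: [460.7, -355.6, 125.3]
tcp_rot: [-0.0, 0.999, 0.049, 0.0]
ft_force: [-0.4, 0.1, -6.4]
grip_width: 61.1
grip_force: 69.2
shift first, current axes [rows of 30mm] [ 5.24 -9.55 -0.49] | shift after turn [ 5.22 -9.56 -0.49] turn [0.1rad] [-0.   -0.    0.02]
```

```bash
python3 -m jog '[[[1,0.3,-0.6,-0.1,0,0,0],[1,0.5,-0.9,-0.1,0,0,0],[1,0.5,-0.9,-0.1,0,0,0],[1,0.5,-0.9,-0.1,0,0,0],[1,0.5,-0.9,-0.1,0,0,0]]]'
python3 -m jog '[[[1,0.5,-0.9,0,0,0,0],[1,0.5,-0.9,0,0,0,0],[1,0.5,-0.9,0,0,0,0],[1,0.5,-0.9,0,0,0,0],[1,0.4,-0.7,0,0,0,0]]]'
python3 -m jog '[[[1,0.5,-0.8,0,0,0,0],[1,0.3,-0.3,0,0,0,0],[1,0,0,0,0,0,0]]]'
python3 - <<'E'
from h import *
go(m2w(-63,0,13),down(YAW-np.pi/2))
c,im,P=grab('scene'); H=cv2.cvtColor(im,cv2.COLOR_RGB2HSV); Q=w2m(P)
o=(H[...,0]>6)&(H[...,0]<16)&(H[...,1]>170)&(abs(Q[...,1])<100)&(Q[...,0]>-250); print('handle',o.sum(),np.median(Q[o],0))
c,im,P=grab('side'); H=cv2.cvtColor(im,cv2.COLOR_RGB2HSV); Q=w2m(P)
o=(H[...,0]>6)&(H[...,0]<16)&(H[...,1]>170)&(abs(Q[...,1])<100)&(Q[...,0]>-250); print('handle',o.sum(),np.median(Q[o],0))
cv2.imwrite('pics/s4.png',cv2.cvtColor(im,cv2.COLOR_RGB2BGR))
E
```

```text
t: 9.15
tool_pos: [516.7, -222.1, 139.2]
tcp_rot: [-0.001, 0.999, 0.05, -0.001]
ft_force: [1.5, -0.3, -6.0]
grip_width: 61.5
grip_force: 69.1
t: 9.65
tool_pos: [575.8, -86.2, 139.1]
tcp_rot: [-0.0, 0.999, 0.051, -0.001]
ft_force: [0.6, -0.1, -6.3]
grip_width: 61.4
grip_force: 69.2
t: 9.95
tool_pos: [596.9, -51.6, 139.5]
tcp_rot: [-0.0, 0.999, 0.051, -0.001]
ft_force: [-0.9, -0.3, -5.7]
grip_width: 61.5
grip_force: 69.1
shift first, current axes [rows of 30mm] [-0.28  0.09  2.22] | shift after turn [-0.28  0.09  2.22] turn [0.1rad] [-0.    0.01  0.05]
handle 53 [-140.80075697    4.0141412   103.03086884]
handle 75 [-140.9714205     0.17856229  102.99129809]
```

View pics/s4.png

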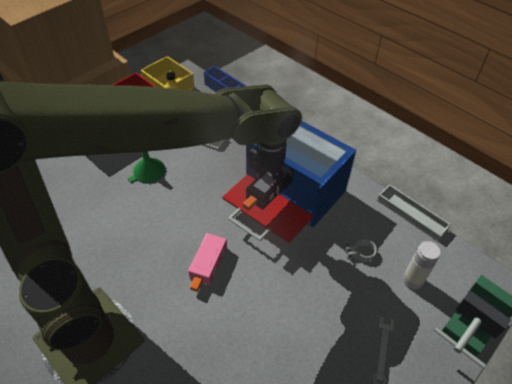

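The case is held over the door with its orange handle at (250,203), facing the robot. I'll lower it.

```bash
python3 -m jog '[[[1,-0.28,0.09,0.5,0,0,0.05],[1,0,0,0.7,0,0,0],[1,0,0,0.6,0,0,0],[1,0,0,0.35,0,0,0],[1,0,0,0.05,0,0,0]]]'
python3 -m jog '[[[1,0,0,0.05,0,0,0],[1,0,0,0,0,0,0]]]'
```

```text
t: 10.55
tool_pos: [587.1, -57.1, 72.6]
tcp_rot: [-0.0, 0.999, 0.046, -0.001]
ft_force: [-0.6, -0.7, -6.2]
grip_width: 61.1
grip_force: 69.1
t: 10.75
tool_pos: [588.8, -56.7, 73.4]
tcp_rot: [0.0, 0.999, 0.047, 0.0]
ft_force: [0.6, 0.4, -5.9]
grip_width: 60.9
grip_force: 69.1
```

```bash
python3 -m jog '[[[1,0,0,0.05,0,0,0],[1,0,0,0,0,0,0]]]'; python3 -m jog '[[[1,0,0,0.05,0,0,0],[1,0,0,0,0,0,0]]]'
```

```text
t: 10.95
tool_pos: [588.8, -56.4, 71.8]
tcp_rot: [0.0, 0.999, 0.047, 0.0]
ft_force: [0.0, 1.6, -5.7]
grip_width: 61.1
grip_force: 69.1
t: 11.15
tool_pos: [588.9, -56.4, 71.6]
tcp_rot: [-0.0, 0.999, 0.047, 0.0]
ft_force: [-5.1, -0.1, 5.0]
grip_width: 61.0
grip_force: 70.1
```

```bash
python3 -m jog '[[[0.2,0,0,0,0,0,0],[-0.5,0,0,0,0,0,0],[-1,0,0,0,0,0,0],[-1,0,0,0,0,0,0],[-1,0,0,-0.3,0,0,0]]]'
python3 -m jog '[[[-1,0,0,-0.7,0,0,0],[-1,0,0,-0.9,0,0,0],[1,-0.6,0,-0.5,0,0,0],[1,-0.9,0,0,0,0,0],[1,-0.9,0,0,0,0,0]]]'
python3 -m jog '[[[1,-0.9,0,0,0,0,0],[1,-0.9,0,0,0,0,0],[1,-0.4,0,0,0,0,0],[1,0,0,0,0,0,0]]]'
python3 - <<'E'
from h import *
c,im,P=grab('side'); H=cv2.cvtColor(im,cv2.COLOR_RGB2HSV); Q=w2m(P)
o=(H[...,0]>6)&(H[...,0]<16)&(H[...,1]>170)&(abs(Q[...,1])<100)&(Q[...,0]>-250); q=Q[o]; print('handle',o.sum(),np.median(q,0),q.min(0),q.max(0))
m=(im.max(2)<75)&(Q[...,2]>41)&(Q[...,2]<54)&(abs(Q[...,1])<100)&(abs(Q[...,0])<180); b=cv2.minAreaRect(Q[m][:,:2].astype(np.float32)); print(b,m.sum())
cv2.imwrite('pics/s5.png',cv2.cvtColor(im,cv2.COLOR_RGB2BGR)[100:300,150:400])
o,R,t=pose(); print(w2m(t),o['grip_width']); go(m2w(-205,0,22),down(YAW-np.pi/2))
E
```

```text
t: 11.65
tool_pos: [587.8, -56.2, 78.1]
tcp_rot: [-0.0, 0.999, 0.047, -0.001]
ft_force: [-0.2, -0.2, -0.5]
grip_width: 85.3
grip_force: 0.0
t: 12.15
tool_pos: [517.2, -63.3, 143.8]
tcp_rot: [0.0, 0.999, 0.047, 0.001]
ft_force: [-0.2, 0.2, 0.1]
grip_width: 43.9
grip_force: 0.0
t: 12.55
tool_pos: [450.7, -69.4, 142.5]
tcp_rot: [0.0, 0.999, 0.047, 0.001]
ft_force: [-0.0, 0.0, -0.1]
grip_width: 0.3
grip_force: 0.0
handle 70 [-152.4407648    -4.46756615   35.04461426] [-212.6939089   -58.67511522   26.64769114] [-131.0533863     6.24814446  162.38933656]
((-66.03458404541016, -4.550006866455078), (133.3629608154297, 62.791080474853516), 0.5630089640617371) 393
[-200.80641647   -1.02218162   82.69174156] 0.2631421645869242
shift first, current axes [rows of 30mm] [-0.14 -0.03  2.02] | shift after turn [-0.14 -0.03  2.02] turn [0.1rad] [ 0.01 -0.02 -0.04]
```

View pics/s5.png

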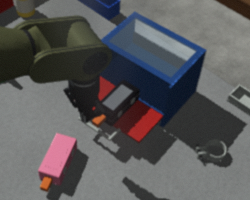

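The case lies straight on the door at mouth x ≈ −66, with its handle outward (crop ~(98,118)). The closed fingers are behind it. First I'll push it partway with the tool vertical.

```bash
python3 -m jog '[[[1,-0.2,0,0.6,0,0,0],[1,0,0,0.7,0,0,-0.04],[1,0,0,0.7,0,0,0],[1,0.3,0,0,0,0,0],[1,0.3,0,0,0,0,0]]]'
python3 -m jog '[[[1,0.35,0,0,0,0,0],[1,0.35,0,0,0,0,0],[1,0.35,0,0,0,0,0],[1,0.35,0,0,0,0,0],[1,0.35,0,0,0,0,0]]]'
python3 -m jog '[[[1,0.35,0,0,0,0,0],[1,0.35,0,0,0,0,0],[1,0.35,0,0,0,0,0],[1,0.35,0,0,0,0,0],[1,0.35,0,0,0,0,0]]]'
python3 - <<'E'
from h import *
o,R,t=pose(); print(w2m(t))
for n in('side','scene'):
    c,im,P=grab(n); H=cv2.cvtColor(im,cv2.COLOR_RGB2HSV); Q=w2m(P)
    m=(im.max(2)<75)&(Q[...,2]>41)&(Q[...,2]<54)&(abs(Q[...,1])<100)&(Q[...,0]>-150)&(Q[...,0]<100)
    if m.sum()>20: print(n,cv2.minAreaRect(Q[m][:,:2].astype(np.float32)),m.sum())
    o=(H[...,0]>6)&(H[...,0]<16)&(H[...,1]>170)&(abs(Q[...,1])<100)&(Q[...,0]>-250)&(Q[...,2]<40); print('handle',o.sum(),np.median(Q[o],0) if o.sum() else '')
cv2.imwrite('pics/s6.png',cv2.cvtColor(im,cv2.COLOR_RGB2BGR)[100:350,100:400])
E
```

```text
t: 13.1
tool_pos: [464.7, -68.1, 82.3]
tcp_rot: [-0.0, 0.999, 0.049, 0.0]
ft_force: [-0.3, 0.5, 0.8]
grip_width: -0.1
grip_force: 0.0
t: 13.6
tool_pos: [515.6, -63.2, 83.4]
tcp_rot: [0.0, 0.999, 0.049, -0.002]
ft_force: [-9.1, -0.8, 7.6]
grip_width: 0.0
grip_force: 4.8
t: 14.1
tool_pos: [567.9, -58.0, 83.4]
tcp_rot: [0.0, 0.999, 0.049, -0.002]
ft_force: [-10.1, -0.8, 8.3]
grip_width: 0.1
grip_force: 4.8
[-84.04870393  -0.85135569  23.38537234]
side ((-11.821609497070312, -3.7079429626464844), (167.6865234375, 63.642791748046875), 0.22752688825130463) 406
handle 8 [-39.61335205  -0.13845279  34.05014001]
handle 87 [-56.08401902  -0.27509488  33.85365252]
```

View pics/s6.png

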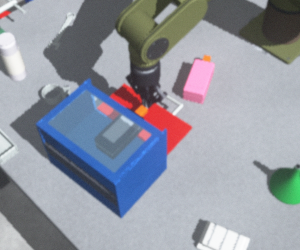

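The case is going in straight: it shows under the clear roof at crop (118,138), with the handle at (143,112). I'll back off and tilt the tool so the gripper body clears the roof.

```bash
python3 -m jog '[[[1,-0.7,0,-0.1,0,0,0],[1,0,0,0,0,1,0],[1,0,0,0,0,1,0],[1,0,0,0,0,1,0],[1,0,0,0,0,1,0]]]'
python3 -m jog '[[[1,0,0,0,0,1,0],[1,0,0,0,0,1,0],[1,0,0,0,0,1,0],[1,0,0,0,0,1,0],[1,0,0,0,0,0.5,0]]]'
python3 - <<'E'
from h import *
c=cal('wrist'); o,R,t=pose(); cp=-c['R'].T@c['t']; print('cam in tool',R.T@(cp-t),'cam mouth',w2m(cp),'tcp',w2m(t),o['qpos'],'tilt',np.arccos(-R[2,2]))
th=.85; a,b=ax(); Y=-np.r_[b,0]; Z=np.r_[a*np.sin(th),-np.cos(th)]; R1=np.stack([np.cross(Y,Z),Y,Z],1)
go(m2w(-90,-1,22),R1); go(m2w(9,-1,22),R1)
E
```

```text
t: 14.7
tool_pos: [548.3, -60.1, 86.7]
tcp_rot: [-0.009, 0.978, 0.048, 0.202]
ft_force: [-0.5, 0.5, 0.2]
grip_width: -0.2
grip_force: 0.0
t: 15.2
tool_pos: [547.2, -59.1, 85.4]
tcp_rot: [-0.021, 0.914, 0.045, 0.402]
ft_force: [-0.6, 0.3, -0.2]
grip_width: -0.0
grip_force: 0.0
cam in tool [  77.71167528    0.32544376 -142.63392754] cam mouth [-157.34463787   -0.74125496  179.0795964 ] tcp [-1.04768064e+02  3.77974365e-02  2.53956850e+01] [-0.37892275 -0.28815816  2.46757877  1.08249325  0.39614687  0.18608502] tilt 0.8285072172552614
shift first, current axes [rows of 30mm] [0.25 0.04 0.44] | shift after turn [0.24 0.03 0.44] turn [0.1rad] [-0.04  0.21  0.01]
shift first, current axes [rows of 30mm] [2.48 0.05 2.87] | shift after turn [2.42 0.03 2.92] turn [0.1rad] [-0.04  0.21  0.01]
```

```bash
python3 -m jog '[[[1,-0.22,0,0.2,0,0,0],[1,0.2,0.02,0.22,0,0,0],[1,0.2,0.02,0.22,0,0,0],[1,0.2,0,0.22,0,0,0],[1,0.2,0,0.22,0,0,0]]]'
python3 -m jog '[[[1,0.2,0,0.22,0,0,0],[1,0.2,0,0.22,0,0,0],[1,0.2,0,0.22,0,0,0],[1,0.2,0,0.22,0,0,0],[1,0,0,0,0,0,0]]]'
python3 - <<'E'
from h import *
o,R,t=pose(); print(w2m(t),o['ft_force'],o['qpos'])
for n in('side','scene'):
    c,im,P=grab(n); H=cv2.cvtColor(im,cv2.COLOR_RGB2HSV); Q=w2m(P)
    o=(H[...,0]>6)&(H[...,0]<16)&(H[...,1]>170)&(abs(Q[...,1])<100)&(Q[...,0]>-250)&(Q[...,2]<40); print('handle',o.sum(),np.median(Q[o],0) if o.sum() else '')
E
```

```text
t: 15.7
tool_pos: [584.4, -56.5, 77.0]
tcp_rot: [-0.021, 0.915, 0.046, 0.401]
ft_force: [-9.4, -1.0, 9.1]
grip_width: -0.2
grip_force: 4.8
t: 16.2
tool_pos: [620.0, -53.2, 77.1]
tcp_rot: [-0.022, 0.915, 0.047, 0.401]
ft_force: [0.7, 0.2, 0.6]
grip_width: 0.0
grip_force: 0.0
[-31.67970722  -1.12991924  17.07929796] [0.66418412 0.23287087 0.63914406] [-0.30270908 -0.07901177  2.31236205  1.18575886  0.32054657  0.12254448]
handle 84 [-5.71883207 -3.72724088 34.57141222]
handle 0
```

```bash
python3 -m jog '[[[1,0,0,0,0,-0.8,0],[1,0,0,0,0,-0.8,0],[1,0.23,0,0.19,0,0,0],[1,0.23,0,0.19,0,0,0],[1,0.23,0,0.19,0,0,0]]]'
python3 - <<'E'
from h import *
o,R,t=pose(); print(w2m(t),o['ft_force'],o['qpos'],np.arccos(-R[2,2]))
c,im,P=grab('side'); H=cv2.cvtColor(im,cv2.COLOR_RGB2HSV); Q=w2m(P)
o=(H[...,0]>6)&(H[...,0]<16)&(H[...,1]>170)&(abs(Q[...,1])<100)&(Q[...,0]>-250)&(Q[...,2]<40); print('handle',o.sum(),np.median(Q[o],0) if o.sum() else '')
E
```

```text
t: 16.8
tool_pos: [645.6, -48.1, 76.5]
tcp_rot: [-0.023, 0.936, 0.049, 0.347]
ft_force: [-10.5, -2.1, 7.8]
grip_width: -0.2
grip_force: 4.8
[-5.74877531  1.44113828 16.51671306] [-10.54636981  -2.06705675   7.76877053] [-0.26096307 -0.01221597  2.20156737  0.73462685  0.36817904  0.59043994] 0.7096349319285403
handle 81 [16.89306342 -5.55418767 34.16140039]
```

```bash
python3 -m jog '[[[1,0.11,0,0.09,0,0,0],[1,0.08,0,0.065,0,0,0],[1,0.04,0,0.03,0,0,0]]]'
python3 -m jog '[[[1,0.03,0,0.025,0,0,0]]]'
python3 -m jog '[[[1,0.03,0,0.025,0,0,0],[1,0,0,0,0,0,0]]]'
python3 - <<'E'
from h import *
o,R,t=pose(); print(w2m(t),o['ft_force'],np.arccos(-R[2,2]))
E
```

```text
t: 17.15
tool_pos: [653.7, -47.2, 76.2]
tcp_rot: [-0.023, 0.937, 0.049, 0.346]
ft_force: [-10.2, -0.4, 6.8]
grip_width: 0.1
grip_force: 4.5
t: 17.25
tool_pos: [654.8, -47.1, 76.2]
tcp_rot: [-0.023, 0.937, 0.049, 0.346]
ft_force: [-9.0, 0.0, 6.5]
grip_width: 0.1
grip_force: 4.4
t: 17.45
tool_pos: [656.0, -47.0, 76.2]
tcp_rot: [-0.023, 0.937, 0.049, 0.346]
ft_force: [-6.3, -0.3, 3.7]
grip_width: -0.1
grip_force: 3.0
[ 4.71560879  1.60567828 16.23276433] [-6.29322901 -0.30135252  3.67855289] 0.7084359835751649
```

Close to the stop, so I'll creep forward until the force rises.

```bash
for i in 1 2 3; do python3 -m jog '[[[1,0.03,0,0.025,0,0,0],[1,0,0,0,0,0,0]]]' | egrep 'tool_pos|ft_force'; done
python3 - <<'E'
from h import *
o,R,t=pose(); print(w2m(t))
for n in('side','scene'):
    c,im,P=grab(n); H=cv2.cvtColor(im,cv2.COLOR_RGB2HSV); Q=w2m(P)
    o=(H[...,0]>6)&(H[...,0]<16)&(H[...,1]>150)&(abs(Q[...,1])<100)&(Q[...,0]>-150); print('handle',o.sum(),np.median(Q[o],0) if o.sum() else '')
    cv2.imwrite(f'pics/{n}7.png',cv2.cvtColor(im,cv2.COLOR_RGB2BGR)[100:320,120:420])
E
```

```text
tool_pos: [656.3, -46.9, 76.1]
ft_force: [-17.6, -2.5, 11.6]
tool_pos: [656.5, -46.8, 76.0]
ft_force: [-31.6, -4.0, 21.2]
tool_pos: [656.7, -46.8, 75.9]
ft_force: [-44.2, -6.1, 29.8]
[ 5.45126164  1.67466483 15.85087925]
handle 251 [1461.68631806   -2.55503336 -737.2076749 ]
handle 0
```

View pics/scene7.png

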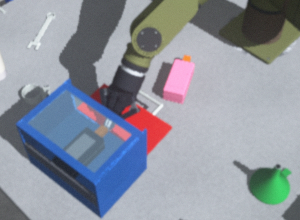

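The force jumped to 53 N with no motion, so the case is at the stop. In the picture it is under the roof at about (82,148), straight. Next I'll retreat, set the tool upright, turn it and go above the bar.

```bash
python3 -m jog '[[[1,-0.3,0,-0.26,0,0,0],[1,-0.7,0,-0.6,0,0,0],[1,-0.76,0,-0.65,0,0,0],[1,-0.76,0,-0.65,0,0,0],[1,0,0,-1,0,0,0]]]'
python3 -m jog '[[[1,0,0,-1,0,0,0],[1,0,0,0,0,-1,0],[1,0,0,0,0,-1,0],[1,0,0,0,0,-1,0],[1,0,0,0,0,-1,0]]]'
python3 -m jog '[[[0.3,0,0,0,0,-1,0],[0.3,0,0,0,0,-1,0],[0.3,0,0,0,0,-1,0],[0,0,0,-0.5,0,0,0],[0,0,0,-0.5,0,0,0]]]'
python3 - <<'E'
from h import *
o,R,t=pose(); print(w2m(t),o['qpos'],np.arccos(-R[2,2])); go(m2w(-160,0,60),down(YAW))
c,im,P=grab('scene'); H=cv2.cvtColor(im,cv2.COLOR_RGB2HSV); Q=w2m(P)
for n in('side',):
    c,im,P=grab(n); H=cv2.cvtColor(im,cv2.COLOR_RGB2HSV); Q=w2m(P)
    o=(H[...,0]>6)&(H[...,0]<16)&(H[...,1]>150)&(abs(Q[...,1])<100)&(Q[...,0]>-150)&(Q[...,0]<100)&(Q[...,2]>0); print('handle',o.sum(),np.median(Q[o],0) if o.sum() else '')
    r=(im.max(2).astype(int)-im.min(2)<40)&(im.max(2)>110)&(Q[...,2]>-20)&(Q[...,2]<12)&(Q[...,0]<-125)&(Q[...,0]>-185)&(abs(Q[...,1])<70); print('bar',r.sum(),np.median(Q[r],0),Q[r].min(0),Q[r].max(0))
E
```

```text
t: 18.65
tool_pos: [537.1, -58.3, 94.4]
tcp_rot: [-0.025, 0.938, 0.048, 0.343]
ft_force: [1.0, -0.2, -0.9]
grip_width: 0.1
grip_force: 0.0
t: 19.15
tool_pos: [522.2, -61.4, 122.6]
tcp_rot: [-0.013, 0.987, 0.053, 0.152]
ft_force: [1.4, 0.0, -1.0]
grip_width: 0.2
grip_force: 0.0
t: 19.65
tool_pos: [521.7, -61.5, 152.1]
tcp_rot: [-0.006, 0.998, 0.055, 0.004]
ft_force: [0.0, -0.7, 0.0]
grip_width: 42.3
grip_force: 0.0
[-130.38593281    0.13594255   92.0654715 ] [-0.22648684 -0.0931431   2.00689516  0.01393754  1.22395974  1.2302008 ] 0.013678816108499959
shift first, current axes [rows of 30mm] [-1.    0.    1.06] | shift after turn [-0.   -0.99  1.07] turn [0.1rad] [ -0.03  -0.15 -15.58]
handle 98 [27.810614   -4.2865476  34.22882895]
bar 156 [-159.87321808    2.00497853   -0.87238781] [-165.42933768  -56.68047627   -9.84630023] [-126.76074512   62.40161931    5.67256252]
```

```bash
for i in 1 2; do :; done; python3 -m jog '[[[0,0,0,0,0,-0.15,-1],[0,0,0,0,0,0,-1],[0,0,0,0,0,0,-1],[0,0,0,0,0,0,-1],[0,0,0,0,0,0,-1]]]' >/dev/null
python3 -m jog '[[[0,0,0,0,0,0,-1],[0,0,0,0,0,0,-1],[0,0,0,0,0,0,-1],[0,0,0,0,0,0,-1],[0,0,0,0,0,0,-1]]]' >/dev/null
python3 -m jog '[[[0,0,0,0,0,0,-1],[0,0,0,0,0,0,-1],[0,0,0,0,0,0,-1],[0,0,0,0,0,0,-1],[0,0,0,0,0,0,-1]]]' >/dev/null
python3 -m jog '[[[0,0,-0.5,0,0,0,-0.6],[0,0,-0.5,0,0,0,0],[0,0,0,0,0,0,0]]]'
python3 - <<'E'
from h import *
o,R,t=pose(); print(w2m(t)); go(m2w(-160,0,-5-16),down(YAW))
c,im,P=grab('wrist'); Q=w2m(P); r=(im.max(2).astype(int)-im.min(2)<40)&(im.max(2)>130)&(Q[...,2]>-12)&(Q[...,2]<12)&(Q[...,0]<-125)&(Q[...,0]>-195)&(abs(Q[...,1])<40); print('bar',r.sum(),np.median(Q[r],0))
E
```

```text
t: 21.55
tool_pos: [490.1, -64.2, 152.4]
tcp_rot: [-0.005, 0.672, 0.74, 0.0]
ft_force: [-0.7, 1.2, -1.0]
grip_width: 42.3
grip_force: 0.0
[-162.03010188    0.48925648   92.44375927]
shift first, current axes [rows of 30mm] [-0.05  0.09  3.78] | shift after turn [-0.02  0.07  3.78] turn [0.1rad] [-0.06 -0.08 -0.01]
bar 816 [-160.7558731     2.67289971   -1.00898281]
```

```bash
python3 -m jog '[[[0,0,0.05,0.95,-0.06,-0.08,0],[0,0,0,1,0,0,0],[0,0,0,1,0,0,0],[0,0,0,0.8,0,0,0],[0,0,0,0,0,0,0]]]'
python3 -m jog '[[[1,0,0,0,0,0,0],[1,0,0,0,0,0,0],[1,0,0,0,0,0,0],[1,0,0,0,0,0,0]]]' 25
python3 - <<'E'
from h import *
o,R,t=pose(); g=w2m(t); print(g)
# bar angle from vertical ab: x=-r sin, z=r cos ; closed ab=0.031
A=np.linspace(1.602,0.031,21); x=-160*np.sin(A); z=160*np.cos(A)
print(np.round(np.c_[np.diff(x)/30,-np.diff(z)/30],2).tolist(), 'end delta', -5+160, 165)
E
```

```text
t: 22.1
tool_pos: [490.2, -63.3, 36.4]
tcp_rot: [-0.003, 0.672, 0.74, -0.002]
ft_force: [-0.7, 0.6, 0.1]
grip_width: 42.8
grip_force: 0.0
t: 22.5
tool_pos: [491.5, -64.6, 41.7]
tcp_rot: [-0.002, 0.672, 0.741, -0.003]
ft_force: [-10.0, -1.2, 9.1]
grip_width: 8.9
grip_force: 24.8
[-1.60715700e+02 -3.40984966e-02 -1.83376345e+01]
[[0.0, -0.42], [0.04, -0.42], [0.07, -0.41], [0.1, -0.41], [0.13, -0.4], [0.16, -0.39], [0.19, -0.37], [0.22, -0.36], [0.25, -0.34], [0.27, -0.32], [0.3, -0.29], [0.32, -0.27], [0.34, -0.24], [0.36, -0.22], [0.37, -0.19], [0.39, -0.16], [0.4, -0.13], [0.41, -0.09], [0.41, -0.06], [0.42, -0.03]] end delta 155 165
```

```bash
python3 -m jog '[[[1,0,0,-0.42,0,0,0],[1,0,0.04,-0.42,0,0,0],[1,0,0.07,-0.41,0,0,0],[1,0,0.1,-0.41,0,0,0],[1,0,0.13,-0.4,0,0,0]]]'
python3 -m jog '[[[1,0,0.16,-0.39,0,0,0],[1,0,0.19,-0.37,0,0,0],[1,0,0.22,-0.36,0,0,0],[1,0,0.25,-0.34,0,0,0],[1,0,0.27,-0.32,0,0,0]]]'
python3 - <<'E'
from h import *
o,R,t=pose(); g=w2m(t)+[0,0,16]; print(g,np.hypot(g[0],g[2]),np.arctan2(-g[0],g[2]))
E
```

```text
t: 23.0
tool_pos: [500.4, -63.7, 101.8]
tcp_rot: [-0.002, 0.672, 0.741, -0.004]
ft_force: [-8.0, -4.8, -3.9]
grip_width: 8.8
grip_force: 24.4
t: 23.5
tool_pos: [531.8, -60.8, 156.7]
tcp_rot: [-0.004, 0.672, 0.741, -0.005]
ft_force: [-18.1, -3.4, 8.3]
grip_width: 8.8
grip_force: 24.9
[-120.23010925   -0.13945278  112.70127379] 164.79337451492637 0.8177090317779059
```

```bash
python3 -m jog '[[[1,0,0.26,-0.32,0,0,0],[1,0,0.3,-0.29,0,0,0],[1,0,0.34,-0.25,0,0,0],[1,0,0.36,-0.22,0,0,0],[1,0,0.37,-0.19,0,0,0]]]'
python3 -m jog '[[[1,0,0.39,-0.16,0,0,0],[1,0,0.4,-0.13,0,0,0],[1,0,0.41,-0.09,0,0,0],[1,0,0.41,-0.06,0,0,0],[1,0,0.42,-0.03,0,0,0]]]'
python3 - <<'E'
from h import *
o,R,t=pose(); g=w2m(t)+[0,0,16]; print(g,np.hypot(g[0],g[2]),np.arctan2(-g[0],g[2]))
E
```

```text
t: 24.0
tool_pos: [584.1, -55.9, 197.6]
tcp_rot: [0.0, 0.672, 0.741, -0.002]
ft_force: [-9.5, -3.0, 8.5]
grip_width: 8.6
grip_force: 24.6
t: 24.5
tool_pos: [646.0, -49.9, 211.6]
tcp_rot: [0.001, 0.672, 0.74, -0.0]
ft_force: [-5.2, -3.8, 10.1]
grip_width: 8.8
grip_force: 26.9
[ -5.5042049   -0.37899424 167.61147036] 167.70182249256158 0.03282727357690522
```

Near shut, so I'll push on until it meets the stop.

```bash
for i in 1 2 3; do python3 -m jog '[[[1,0,0.06,0,0,0,0],[1,0,0,0,0,0,0]]]' | egrep 'tool_pos|ft_force'; done
```

```text
tool_pos: [645.9, -49.9, 211.8]
ft_force: [-12.9, -2.5, 8.8]
tool_pos: [645.9, -49.9, 211.7]
ft_force: [-19.3, -2.6, 12.5]
tool_pos: [646.0, -49.9, 211.7]
ft_force: [-24.8, -3.4, 15.2]
```

```bash
python3 -m jog '[[[1,0,-0.06,0,0,0,0],[0.2,0,-0.03,0,0,0,0],[0,0,0,0,0,0,0],[0,0,0,0,0,0,0],[0,0,0,-0.4,0,0,0]]]'
python3 -m jog '[[[0,0,0,-0.8,0,0,0],[0,0,0,-1,0,0,0],[0,0,-1,-0.5,0,0,0],[0,0,-1,0,0,0,0],[0,0,0,0,0,0,0]]]'
python3 - <<'E'
from h import *
I=[]
for n in('scene','side'):
    c,im,P=grab(n); H=cv2.cvtColor(im,cv2.COLOR_RGB2HSV); Q=w2m(P)
    r=((H[...,0]<6)|(H[...,0]>174))&(H[...,1]>150)&(abs(Q[...,1])<125)&(Q[...,0]<20)&(Q[...,0]>-80)
    for a,b in((20,60),(60,112),(113,125)):
        k=r&(Q[...,2]>a)&(Q[...,2]<b); print('door',n,a,k.sum(),np.round(np.median(Q[k],0),1) if k.sum() else '')
    r=(im.max(2).astype(int)-im.min(2)<40)&(im.max(2)>120)&(Q[...,2]>150)&(Q[...,2]<175)&(abs(Q[...,0])<40)&(abs(Q[...,1])<50); print('bar',r.sum(),np.median(Q[r],0))
    k=(im.max(2)<90)&(Q[...,2]>30)&(Q[...,2]<60)&(abs(Q[...,1])<80)&(Q[...,0]>20)&(Q[...,0]<190); print('case',k.sum(),cv2.minAreaRect(Q[k][:,:2].astype(np.float32)) if k.sum() else '')
    I.append(cv2.cvtColor(im,cv2.COLOR_RGB2BGR)[100:320,120:420])
cv2.imwrite('pics/f.png',cv2.resize(np.hstack(I),(800,293)))
E
```

```text
t: 25.6
tool_pos: [647.1, -48.5, 217.7]
tcp_rot: [-0.002, 0.672, 0.741, -0.001]
ft_force: [-0.4, -0.3, -0.9]
grip_width: 42.7
grip_force: 0.0
t: 26.1
tool_pos: [586.8, -54.7, 290.3]
tcp_rot: [0.001, 0.672, 0.74, -0.0]
ft_force: [1.7, -0.6, 0.8]
grip_width: 42.7
grip_force: 0.0
door scene 20 0 
door scene 60 1 [ -3.   -5.4 111.5]
door scene 113 205 [ -1.8  18.9 118.1]
bar 148 [ -2.06326664   1.72640249 164.43025512]
case 343 ((173.07000732421875, 1.3047256469726562), (157.3047332763672, 31.008869171142578), 89.9863052368164)
door side 20 84 [  -9.5 -108.5   38.1]
door side 60 206 [ -9.6 -99.7  99.3]
door side 113 191 [ -6.7 -43.2 117.9]
bar 75 [ -6.10857315  -8.06184263 164.77178218]
case 70 ((61.76104736328125, -5.609737396240234), (23.31264305114746, 66.15010070800781), 10.051281929016113)
```

View pics/f.png

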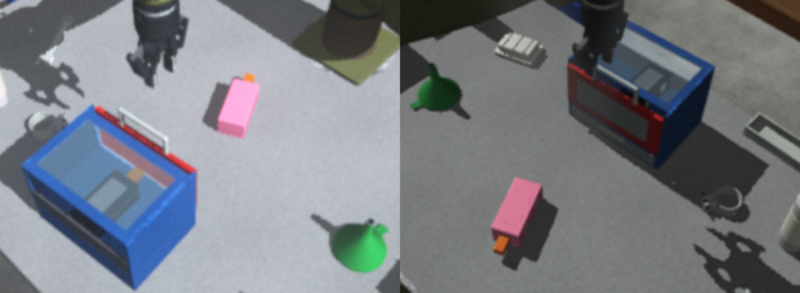

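The door's outer face is upright (x ≈ −9.5 at both heights) and the bar is at about −5, so it is shut. The case is straight at the back with its handle towards the door (135,175), and the gripper is clear. I'm handing in.

```bash
python3 -m jog '[[[0,0,0,0,0,0,0],[0,0,0,0,0,0,0]]]' | tail -1; python3 -c "
from cell import *
print(sign_off())"
```

```text
grip_force: 0.0
the job is handed in; nothing more can be done
None
```

I've handed the job in: the case is against the back stop with its orange handle towards the door, the door is shut, and the arm is clear; the hand-in returned no verdict.

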